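# Gauge two spindle hubs and pull the reject

## Robot

A 6-joint arm with a two-finger parallel gripper is mounted at the origin on a cart in front of the work surface, level with it; the furniture and walls round the work are solid. World frame = base frame: x ahead of the robot, y to its left, z up, the work surface at z = 0. Lengths are in mm, angles in rad, forces in N, time in s.
With the tool pointing down it reaches from about 250 to 725 mm from the base axis. Payload 4 kg.
Tool frame: the origin (TCP) lies at the very end of the fingers, on their centre line; the grasp point (between the pads) lies 19 mm behind it; z points along the fingers, y is the line along which they close (so a half turn about z gives the same grasp; the last joint's range is limited). The gripper opens to 85 mm and grips with 20 to 120 N. Pads are 22 mm wide; open, the fingers measure 114 mm over their backs; the gripper's body (76 mm by 85 mm) begins 54 mm behind the grasp point. The pads swing forward as they close: fully open they stand 13 mm farther back than shut.
Start: joints at [-1.147, 0.241, 0.005, 1.335, 0, 1.571], TCP at [205.612, -455.767, 231.306] pointing down, gripper open.
Joint ranges: [-2.72, 2.72], [-1.05, 1.87], [-1.09, 1.28], [-1.99, 2.15], [-1.42, 1.44], [-3.14, 3.14]. Speed limits (rad/s): [2.79, 2.79, 3.14, 3.14, 3.14, 3.14].

## Interface

Orientations are given as a unit quaternion [w, x, y, z].
In Python, from bench import env gives the robot as it stands.
- The arm moves only by the tool step_arm, never from a script. Its argument "increments" is a list of rows, each an object of numbers: "hand": the opening in per cent of the stroke, from 0 (shut) to 100 (fully open); "dx", "dy", "dz": the shift along the world's x, y, z in mm; "ax", "ay", "az": the turn, a rotation vector about the world's x, y, z in degrees. In form: [{"hand": .., "dx": .., "dy": .., "dz": .., "ax": .., "ay": .., "az": ..}, ...]. A call has 1 to 8 rows; each row shifts and turns the commanded pose from where the row before left it; what a row does not reach is not made up. A row lasts 1/8 s, in which the tool goes at most 62.5 mm and 10.7 degrees, less where a joint would pass 70% of its speed; a pose out of reach is approached as far as the arm can. A call is refused whole if a number of a shift passes 62.5 or a number of a turn 10.7, either way. A call with a gripper value outside its range is refused whole. The fingers move at their own pace and stop on an object; the grip force is fixed at half the most. Time passes only in rows, so rows that do not move let the fingers close. It gives the time, the measured TCP pose, the force, the opening and the grip force at its end, in the units of the state.
- env.sense(): the state, without advancing time (a new reading comes with each control period).
- env.snapshot(name): name is "scene" or "top"; returns (picture, depth): 420x560x3 uint8, blue, green, red; 420x560 float32, mm along the optical axis (not along the pixel's ray), 0 where there is no reading.
- env.camera_params(name): a dict with "vfov" (degrees; the focal length in pixels is half the picture's height over the tangent of half this angle, whatever the lens; pixels are square), "cx", "cy" (the principal point, pixels), "R" (3x3) and "t" (3): a world point X has camera coordinates R X + t. Camera axes: x right, y down, z forward; pixel columns grow to the right and rows downward; lengths in mm; the calibration is good to about 2 mm. A picture is of the moment at which its call begins. camera_params takes no time and is no camera call.
- env.sign_off(): hands the job in; it is judged then, once.
The state is a dict: "time_s": time; "joints": joint angles; "qvel": joint speeds; "joint_torque": joint torques, N m; "ee_pos": TCP position; "tool_rot": TCP orientation; "ft_force": force on the tool from outside, world axes, zero at the start; "moment": the same for the moment, N m; "finger_gap": finger opening in mm; "finger_force": force on a finger pad.
Only numpy, scipy, OpenCV 4.12 (cv2) and the standard library are available. Lean on these libraries where they do the work, as an engineer would, in place of code of your own. Each camera call takes 0.05 s, during which the arm holds its last target. There are 200 camera calls.

## Task

One of the two white spindle hubs on the sloping rack has an undersize bore. Take the green-handled go gauge from its stand and try it in the bore of the left hub and then of the right hub (left and right as the robot sees them), square to the bore and without forcing it: it slides right in up to its collar in the good hub and stops at the mouth of the bad one. Put the gauge back in its stand, set the bad hub upright on its flange in the red tray, leave the good hub in its seat on the rack, and do not disturb the other things on the bench.

Things in the scene. Friction and masses are not known exactly. Their poses are not given: they have to be found in the camera images.
- rack: grey fixed rack, foot 130 x 250 mm. Origin: centre of its underside; x from its low edge (robot side) to its high edge, y to the left along its width. Its plate rises 30 degrees towards +x, so the hubs lean 30 degrees towards the robot. Middle of the plate's upper face 55 mm above the origin; seats at y = +65 and -65 mm, each between two 6 mm ridges, an 8 mm high lip at the low edge.
- hub_a: one of two look-alike white hubs, loose in a seat of the rack (which seat varies). Origin: centre of its foot; z along its axis, out of the bore mouth. Flange 80 mm diameter, 10 mm thick, then a round body 50 mm in diameter (grasp here) to 55 mm above the foot. Bore right through: 29 mm (good) or 24 mm (undersize); square-edged mouth. 0.2 kg.
- hub_b: the other white hub: same shape outside, same frame, the other bore. Only the gauge tells which of the two is good.
- gauge: go gauge, loose, upright in its stand. Origin: centre of its pin's flat tip; z along its axis to the handle. Steel pin 26 mm in diameter, 52 mm long, the last 4 mm tapering to 21 mm; collar 40 mm in diameter at 52 to 59 mm; round green handle 28 mm in diameter at 59 to 134 mm (grasp here), end button to 137 mm. 0.18 kg. In the stand its collar rests on the rim, its tip 8 mm above the bench.
- gauge_stand: fixed round aluminium stand, 58 mm diameter (72 mm at the foot), 60 mm high, open upward: a round hole 34 mm in diameter, 54 mm deep, along its upright axis. Origin: centre of its underside.
- reject_tray: fixed red plastic tray, 160 x 160 mm, walls 35 mm high and 4 mm thick, floor 4 mm thick. Origin: centre of its underside.
- carton: small brown carton, 95 x 62 x 48 mm: a bystander. Origin: centre of its underside.
- blue_box: small blue carton, 100 x 68 x 45 mm: a bystander. Origin: centre of its underside.
- mouse: black computer mouse, 108 x 62 x 36 mm: a bystander. Origin: centre of its underside.
Mind the look-alikes: they are no part of the job. What is shaped like the gauge_stand but pink is not meant.

How it is judged:
By the outcome, as a careful person would: the job done as asked, in the order asked, and still so for the second after the job is handed in, with the robot touching nothing.
It also fails if it takes over 72 s, if anything falls off the work surface, if the arm or the gripper's body presses on something with over 40 N, if the wrist force passes 120 N, or if a joint passes its speed limit or range.

## Working session

There is one attempt and no reset: what is moved stays moved. The work goes in short steps, Python scripts to look and compute and a tool call to move; the robot and the scene stay as the last step left them, time stands still between calls to the robot, and variables do not carry over. Pictures are saved under pics/ and viewed, at most 10 in all, crops included, and the job is handed in when it is done.

Besides the shell and the picture viewer there is one more tool, called in YAML: its name, and indented under it one key for each argument. step_arm: Moves the arm, as the interface text tells. Its arguments: {"type":"object","properties":{"increments":{"type":"array"}},"required":["increments"]}

```bash
mkdir -p pics; ls; python3 - <<'E'
from bench import env
import cv2,numpy as np
for n in("scene","top"):
    p,d=env.snapshot(n); cv2.imwrite(f"pics/{n}0.png",p); np.savez(f"pics/{n}0.npz",p=p,d=d)
    c=env.camera_params(n); print(n,{k:np.round(v,4).tolist() for k,v in c.items()})
print(env.sense())
E
```

```text
pics
scene {'vfov': 45.2852, 'cx': 276.2097, 'cy': 213.263, 'R': [[-0.8928, -0.4505, -0.0041], [-0.2141, 0.4323, -0.8759], [0.3964, -0.7811, -0.4824]], 't': [380.1876, 243.0865, 1226.7706]}
top {'vfov': 50.0575, 'cx': 275.452, 'cy': 212.0428, 'R': [[-0.0426, -0.9991, 0.0009], [-0.9787, 0.0415, -0.2011], [0.2009, -0.0095, -0.9796]], 't': [-151.6025, 563.9099, 1373.4816]}
{'time_s': 0.1, 'joints': array([-1.14697744e+00,  2.41336462e-01,  3.81655329e-03,  1.33522182e+00,
       -9.27346777e-06,  1.57080482e+00]), 'qvel': array([ 2.12147887e-03, -1.82580817e-04,  2.28627592e-03,  1.14720548e-03,
        2.17139218e-04,  3.56962548e-05]), 'joint_torque': array([-1.54988552e-04, -3.73137045e+01,  2.53010541e+01,  1.08416102e-02,
       -6.50454922e-06,  2.66511847e-06]), 'ee_pos': array([ 205.37484385, -455.22106381,  230.48640823]), 'tool_rot': array([-9.49968528e-04,  9.77631519e-01,  2.10322767e-01, -2.09122755e-04]), 'ft_force': array([-1.0394386 , -0.63576517, -0.34016364]), 'moment': array([0.01522627, 0.02152809, 0.00263973]), 'finger_force': 0.0, 'finger_gap': 85.501046870473}
```

View pics/scene0.png

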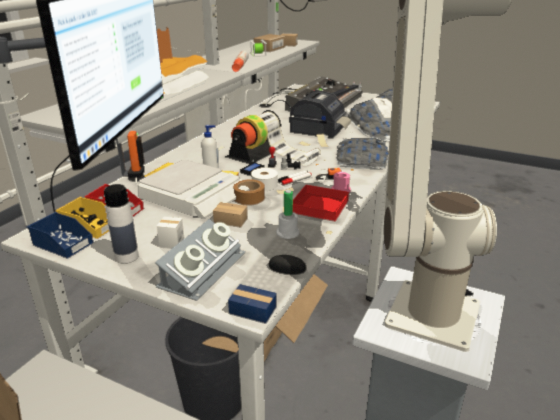

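View pics/top0.png

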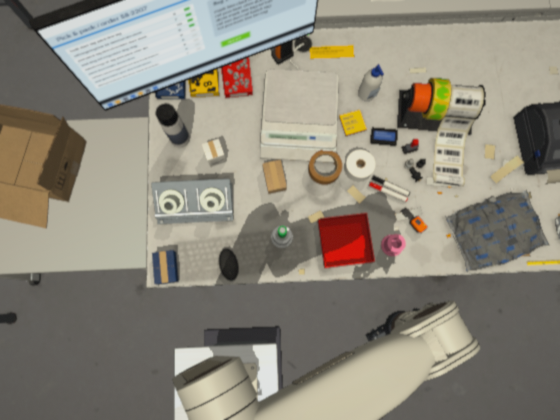

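```bash
cat > h.py <<'E'
import numpy as np,cv2
from bench import env
def cloud(n,d):
    c=env.camera_params(n);h,w=d.shape;f=h/2/np.tan(np.radians(c["vfov"]/2))
    v,u=np.mgrid[:h,:w];C=np.stack([(u-c["cx"])/f*d,(v-c["cy"])/f*d,d],-1)
    return (C-np.array(c["t"]))@np.array(c["R"])
def q2R(q):
    from scipy.spatial.transform import Rotation as Ro
    return Ro.from_quat([q[1],q[2],q[3],q[0]]).as_matrix()
E
python3 - <<'E'
from h import *
np.set_printoptions(precision=1,suppress=True)
for n in("scene","top"):
    z=np.load(f"pics/{n}0.npz");p=z["p"].astype(int);d=z["d"];X=cloud(n,d);ok=d>0
    b,g,r=p[...,0],p[...,1],p[...,2]
    work=ok&(X[...,2]>-20)&(X[...,2]<250)&(X[...,0]>200)&(X[...,0]<750)&(abs(X[...,1])<520)
    tb=work&(abs(X[...,2])<15); print(n,"table z med",np.median(X[tb][:,2]))
    m=work&(g>r+40)&(g>b+20); 
    k=m&(X[...,1]<100)&(X[...,1]>-150)&(X[...,0]<500);P=X[k];print("green",len(P),P.min(0),P.max(0),np.median(P,0)) if len(P) else 0
    m=work&(r>g+70)&(r>b+70)&(X[...,1]<0)&(X[...,0]<520)&(X[...,1]>-350);P=X[m];print("red",len(P),np.percentile(P,[1,50,99],axis=0))
    fl=m&(X[...,2]<12);print(cv2.minAreaRect(X[m][:,:2].astype(np.float32)))
    for (u,v) in {"scene":[(187,262),(219,237),(289,203),(288,225),(320,203),(288,265),(230,214)],"top":[(172,202),(212,200),(282,231),(282,240),(346,240),(229,264),(275,176),(193,185),(160,190),(225,215)]}[n]:
        print((u,v),np.median(X[v-1:v+2,u-1:u+2].reshape(-1,3),0),p[v,u])
    m=work&(X[...,0]>300)&(X[...,0]<560)&(X[...,1]>90)&(X[...,1]<420)&(X[...,2]>15)
    P=X[m];np.save(f"pics/rack_{n}.npy",np.c_[P,p[m]]);print("rackreg",len(P),np.percentile(P,[1,50,99],axis=0))
p=cv2.imread("pics/top0.png")[165:290,140:420];q=cv2.imread("pics/scene0.png")[165:300,140:360]
cv2.imwrite("pics/c1.png",np.vstack([cv2.resize(p,(640,286),interpolation=2),cv2.resize(q,(640,310)[:2],interpolation=2)]))
E
```

```text
scene table z med -2.4001854346669425
red 395 [[ 373.9 -342.4   -1.4]
 [ 441.3 -317.7   17.1]
 [ 517.6 -308.6   33.7]]
((446.2236328125, -321.16912841796875), (148.86160278320312, 30.512834548950195), 9.765046119689941)
(187, 262) [589.4 180.2  81.4] [125 141 141]
(219, 237) [576.1  48.5  86.5] [123 139 138]
(289, 203) [ 475.5 -182.   106.5] [49 96 34]
(288, 225) [ 469.5 -165.9   41.1] [128 134 135]
(320, 203) [ 466.2 -413.6   -0.9] [ 24  27 135]
(288, 265) [386.4   5.4  24.4] [39 42 44]
(230, 214) [ 663.2 -147.1   39.3] [ 83 115 141]
rackreg 1263 [[345.8 106.6  15.8]
 [396.9 195.4  41. ]
 [559.3 223.   46.5]]
top table z med -0.34717925531512095
red 382 [[ 379.8 -349.3   -3.5]
 [ 454.5 -335.2    4.1]
 [ 518.4 -313.7   37.4]]
((448.43505859375, -331.4039611816406), (36.76715850830078, 141.4107666015625), 89.82620239257812)
(172, 202) [591.8 141.1 107.7] [189 215 213]
(212, 200) [594.7  19.3 104.4] [180 203 200]
(282, 231) [ 480.9 -191.5  145.9] [161 177 174]
(282, 240) [ 465.7 -192.    63.9] [100 107 107]
(346, 240) [ 465.  -402.3    2.5] [ 13  20 132]
(229, 264) [400.  -22.4  32.6] [33 35 38]
(275, 176) [ 677.6 -179.1   48.8] [ 96 155 192]
(193, 185) [651.7  82.7  76.7] [147 152 147]
(160, 190) [641.  188.7  71.2] [142 147 142]
(225, 215) [560.1 -11.8  25.4] [121 125 121]
rackreg 811 [[349.3 122.   18.2]
 [400.8 179.   43.3]
 [559.4 217.2  51.1]]
```

View pics/c1.png

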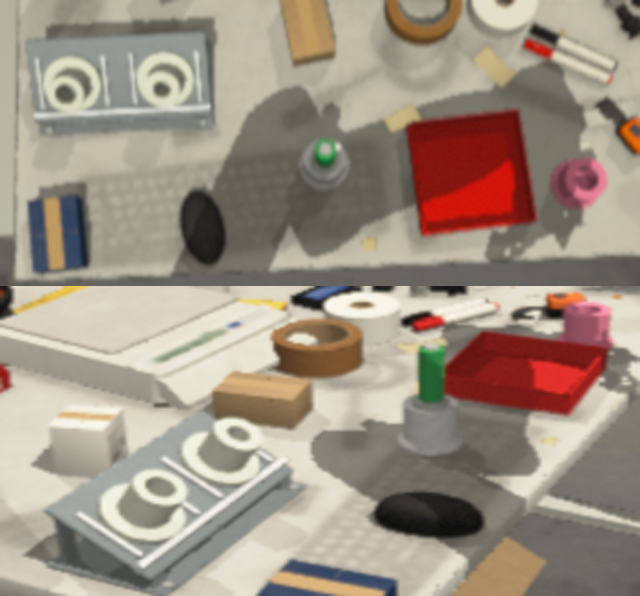

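```bash
cat > fit.py <<'E'
from h import *
from scipy.optimize import least_squares
np.set_printoptions(precision=2,suppress=True)
def sdf(P,base,ax):
    q=P-base;h=q@ax;r=np.linalg.norm(q-np.outer(h,ax),axis=1)
    def cyl(R,a,b): 
        dr=r-R;dh=np.maximum(a-h,h-b);o=np.hypot(np.maximum(dr,0),np.maximum(dh,0));return o+np.minimum(np.maximum(dr,dh),0)
    return np.maximum(np.minimum(cyl(40,0,10),cyl(25,0,55)),13.3-r),h,r
def load(n,f):
    z=np.load(f);return z["p"].astype(int),cloud(n,z["d"]),z["d"]>0
if __name__=="__main__":
  for n in("top","scene"):
    p,X,ok=load(n,f"pics/{n}0.npz");X[...,2]+=2.4 if n=="scene" else .35
    # plate plane
    reg=ok&(X[...,0]>525)&(X[...,0]<680)&(X[...,1]>-60)&(X[...,1]<230)&(X[...,2]>15)&(X[...,2]<140)
    P=X[reg];c=p[reg];sat=c.max(1)-c.min(1)
    best=None;rng=np.random.default_rng(0)
    for _ in range(600):
        a,b,cc=P[rng.choice(len(P),3,False)];nn=np.cross(b-a,cc-a);L=np.linalg.norm(nn)
        if L<500: continue
        nn/=L;nn*=np.sign(nn[2])
        if abs(nn[2]-.866)>.06: continue
        k=abs((P-a)@nn)<2
        if best is None or k.sum()>best.sum(): best=k
    Q=P[best];m=Q.mean(0);nn=np.linalg.svd(Q-m)[2][2];nn*=np.sign(nn[2])
    yaw=np.arctan2(-nn[1],-nn[0]);print(n,len(P),best.sum(),"plate n",nn,"tilt",np.degrees(np.arccos(nn[2])),"yaw",np.degrees(yaw))
    print(" plate ext",cv2.minAreaRect(Q[:,:2].astype(np.float32)),"plane pt",m)
    def res(v,full=False):
        ya=v[0];ax=np.array([-.5*np.cos(ya),-.5*np.sin(ya),.866025])
        al=[]
        for i in(0,1):
            mouth=v[1+3*i:4+3*i];b=mouth-55*ax;d,h,r=sdf(P,b,ax)
            k=(h>4)&(h<62)&(r<50)
            al.append(np.where((h>3)&(r<55)&(h<62),np.clip(d,-8,8),0))
        return np.concatenate(al+[[(ya-yaw)*100]])
    x0=np.r_[yaw,[588,141,103],[588,19,103]]
    s=least_squares(res,x0,loss="soft_l1",f_scale=1.5,diff_step=1e-4)
    print(" yaw",np.degrees(s.x[0]),"mouths",s.x[1:4],s.x[4:7],s.cost)
    for i in(0,1):
        ax=np.array([-.5*np.cos(s.x[0]),-.5*np.sin(s.x[0]),.866]);print("  foot",s.x[1+3*i:4+3*i]-55*ax,"foot above plate",(s.x[1+3*i:4+3*i]-55*ax-m)@nn)
    # gauge
    b,g,r=p[...,0],p[...,1],p[...,2]
    k=ok&(abs(X[...,0]-480)<45)&(abs(X[...,1]+192)<45)&(X[...,2]>4)
    G=X[k];H=G[(G[:,2]>70)&(G[:,2]<138)];print(" handle pts",len(H),"ztop",G[:,2].max())
    def rg(v):
        d=np.hypot(*(G[:,:2]-v).T);z=G[:,2]
        rad=np.select([z>68,z>8],[14,29],36);top=((z>52)&(z<68))|(z>138)
        return np.where(top|(z<10),0,d-rad)
    s=least_squares(rg,[480,-193],loss="soft_l1",f_scale=1.5);print(" gauge xy",s.x)
    # tray
    k=ok&(r>g+60)&(r>b+60)&(X[...,0]>350)&(X[...,0]<560)&(X[...,1]<-290)&(X[...,1]>-510)&(X[...,2]<45);T=X[k]
    print(" tray",cv2.minAreaRect(T[:,:2].astype(np.float32)),T[T[:,2]>25].min(0),T[T[:,2]>25].max(0))
E
python3 fit.py
```

```text
top 2897 790 plate n [-0.49 -0.01  0.87] tilt 29.180007734044644 yaw 0.6593041648094419
 plate ext ((610.20947265625, 90.24723815917969), (107.85567474365234, 249.3432159423828), 0.6272993087768555) plane pt [618.52  86.96  60.51]
 yaw -0.5761522336923107 mouths [584.51 146.99 104.74] [586.77  17.97 105.04] 4063.951659032062
  foot [612.01 146.71  57.11] foot above plate -0.12941490073399967
  foot [614.27  17.69  57.41] foot above plate -0.25059003759366927
 handle pts 35 ztop 150.25899659487075
 gauge xy [ 484.02 -191.3 ]
 tray ((461.9953918457031, -396.777099609375), (159.49411010742188, 160.08709716796875), 4.293484210968018) [ 377.72 -481.69   25.04] [ 544.57 -313.2    40.19]
scene 3302 942 plate n [-0.49 -0.    0.87] tilt 29.5349535153261 yaw 0.1088712480651669
 plate ext ((608.100341796875, 93.31883239746094), (108.62568664550781, 251.74143981933594), 0.02178218960762024) plane pt [611.22 114.71  56.61]
 yaw 0.5801419230873565 mouths [578.51 155.55 101.27] [582.15  26.26 102.84] 3552.9936395822256
  foot [606.01 155.82  53.64] foot above plate -0.058036633609765714
  foot [609.65  26.54  55.21] foot above plate -0.36242286494774456
 handle pts 178 ztop 146.89956985816974
 gauge xy [ 482.32 -191.36]
 tray ((458.7294921875, -395.31500244140625), (160.97958374023438, 176.8243408203125), 4.619370460510254) [ 372.88 -483.48   25.01] [ 545.01 -306.58   38.46]
```

```bash
cat >> h.py <<'E'
def proj(n,X):
    c=env.camera_params(n);f=210/np.tan(np.radians(c["vfov"]/2));C=np.atleast_2d(X)@np.array(c["R"]).T+np.array(c["t"])
    return C[:,:2]/C[:,2:]*f+[c["cx"],c["cy"]]
E
python3 - <<'E'
from h import *
out=[]
ax=np.array([-.5,0,.866]);e1=np.array([.866,0,.5]);e2=np.array([0,1,0]);t=np.linspace(0,2*np.pi,60)
for n,(u0,v0) in {"top":(145,165),"scene":(150,210)}.items():
    S=8;I=cv2.imread(f"pics/{n}0.png")[v0:v0+70,u0:u0+100];I=cv2.resize(I,None,fx=S,fy=S,interpolation=cv2.INTER_CUBIC)
    for col,dx,dy in (((0,0,255),0,0),):
        for y in (155,26):
            foot=np.array([608.5+dx,y+dy,55.3])
            for h,R in((55,25),(55,13),(10,40)):
                q=proj(n,foot+h*ax+R*(np.cos(t)[:,None]*e1+np.sin(t)[:,None]*e2));q=((q-[u0,v0]+.5)*S).astype(int)
                cv2.polylines(I,[q],True,col,1)
    out.append(cv2.resize(I,(800,300) if 0 else (420*100//70,420)))
cv2.imwrite("pics/ov1.png",cv2.resize(np.vstack(out),(428,600)) if 0 else cv2.resize(np.hstack(out),(800,280)))
E
```

```text
(no output)
```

View pics/ov1.png

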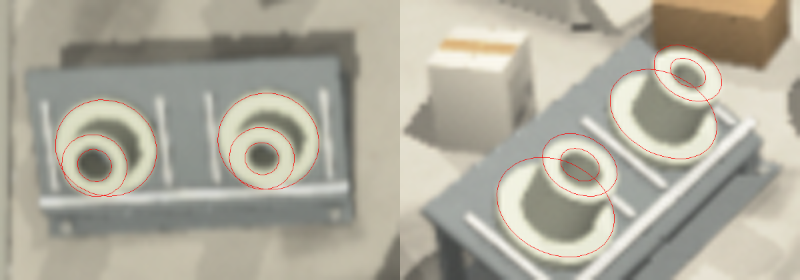

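step_arm:
  increments:
    - {"dx": 34.7,"dy": 33,"dz": -4,"az": 8.2,"hand": 100}
    - {"dx": 34.7,"dy": 33,"dz": -4,"az": 8.2}
    - {"dx": 34.7,"dy": 33,"dz": -4,"az": 8.2}
    - {"dx": 34.7,"dy": 33,"dz": -4,"az": 8.2}
    - {"dx": 34.7,"dy": 33,"dz": -4,"az": 8.2}
    - {"dx": 34.7,"dy": 33,"dz": -4,"az": 8.2}
    - {"dx": 34.7,"dy": 33,"dz": -4,"az": 8.2}
    - {"dx": 34.7,"dy": 33,"dz": -4,"az": 8.3}

```text
invalid input
```

step_arm:
  increments:
    - {"hand": 100,"dx": 34.7,"dy": 33,"dz": -4,"ax": 0,"ay": 0,"az": 8.2}
    - {"hand": 100,"dx": 34.7,"dy": 33,"dz": -4,"ax": 0,"ay": 0,"az": 8.2}
    - {"hand": 100,"dx": 34.7,"dy": 33,"dz": -4,"ax": 0,"ay": 0,"az": 8.2}
    - {"hand": 100,"dx": 34.7,"dy": 33,"dz": -4,"ax": 0,"ay": 0,"az": 8.2}
    - {"hand": 100,"dx": 34.7,"dy": 33,"dz": -4,"ax": 0,"ay": 0,"az": 8.2}
    - {"hand": 100,"dx": 34.7,"dy": 33,"dz": -4,"ax": 0,"ay": 0,"az": 8.2}
    - {"hand": 100,"dx": 34.7,"dy": 33,"dz": -4,"ax": 0,"ay": 0,"az": 8.2}
    - {"hand": 100,"dx": 34.7,"dy": 33,"dz": -4,"ax": 0,"ay": 0,"az": 8.3}

```text
time_s: 1.1
ee_pos: [483.9, -190.4, 198.8]
tool_rot: [-0.0, 0.706, 0.709, -0.0]
ft_force: [0.0, -0.4, 0.4]
finger_gap: 85.4
finger_force: 0.0
```

step_arm:
  increments:
    - {"hand": 100,"dx": -1,"dy": -0.8,"dz": -28,"ax": 0,"ay": 0,"az": 0}
    - {"hand": 100,"dx": 0,"dy": 0,"dz": -28,"ax": 0,"ay": 0,"az": 0}
    - {"hand": 100,"dx": 0,"dy": 0,"dz": -28,"ax": 0,"ay": 0,"az": 0}
    - {"hand": 100,"dx": 0,"dy": 0,"dz": -28,"ax": 0,"ay": 0,"az": 0}
    - {"hand": 0,"dx": 0,"dy": 0,"dz": 0,"ax": 0,"ay": 0,"az": 0}
    - {"hand": 0,"dx": 0,"dy": 0,"dz": 0,"ax": 0,"ay": 0,"az": 0}
    - {"hand": 0,"dx": 0,"dy": 0,"dz": 0,"ax": 0,"ay": 0,"az": 0}
    - {"hand": 0,"dx": 0,"dy": 0,"dz": 0,"ax": 0,"ay": 0,"az": 0}

```text
time_s: 2.1
ee_pos: [483.4, -193.0, 88.9]
tool_rot: [0.002, 0.707, 0.707, 0.001]
ft_force: [0.8, 0.8, 3.7]
finger_gap: 26.6
finger_force: 58.6
```

step_arm:
  increments:
    - {"hand": 0,"dx": 0,"dy": 0,"dz": 25,"ax": 0,"ay": 0,"az": 0}
    - {"hand": 0,"dx": 0,"dy": 0,"dz": 45,"ax": 0,"ay": 0,"az": 0}
    - {"hand": 0,"dx": 0,"dy": 0,"dz": 50,"ax": 0,"ay": 0,"az": 0}
    - {"hand": 0,"dx": 6,"dy": 50,"dz": 5,"ax": 0,"ay": -5,"az": 0}
    - {"hand": 0,"dx": 6,"dy": 50,"dz": 5,"ax": 0,"ay": -5,"az": 0}
    - {"hand": 0,"dx": 6,"dy": 50,"dz": 5,"ax": 0,"ay": -5,"az": 0}
    - {"hand": 0,"dx": 6,"dy": 50,"dz": 5,"ax": 0,"ay": -5,"az": 0}
    - {"hand": 0,"dx": 6,"dy": 50,"dz": 0,"ax": 0,"ay": -5,"az": 0}

```text
time_s: 3.1
ee_pos: [512.0, 58.8, 228.3]
tool_rot: [0.154, 0.69, 0.69, 0.155]
ft_force: [1.2, 0.7, -1.9]
finger_gap: 27.0
finger_force: 59.8
```

step_arm:
  increments:
    - {"hand": 0,"dx": 7,"dy": 50,"dz": 0,"ax": 0,"ay": -5,"az": 0}
    - {"hand": 0,"dx": 6,"dy": 48,"dz": -5,"ax": 0,"ay": 0,"az": 0}
    - {"hand": 0,"dx": 0,"dy": 0,"dz": -15,"ax": 0,"ay": 0,"az": 0}
    - {"hand": 0,"dx": 0,"dy": 0,"dz": 0,"ax": 0,"ay": 0,"az": 0}

```text
time_s: 3.6
ee_pos: [523.2, 155.5, 205.3]
tool_rot: [0.182, 0.683, 0.684, 0.181]
ft_force: [-0.0, -0.4, -1.2]
finger_gap: 26.5
finger_force: 59.9
```

```bash
cat > chk.py <<'E'
from h import *
import sys
np.set_printoptions(precision=2,suppress=True)
L=float(sys.argv[2]) if len(sys.argv)>2 else 80.9
s=env.sense();R=q2R(s["tool_rot"]);print("t",s["time_s"],"tcp",s["ee_pos"],"zt",R[:,2],"yt",R[:,1],"tip",s["ee_pos"]+L*R[:,2],"F",s["ft_force"],"gap",s["finger_gap"],"j",s["joints"])
out=[];t=np.linspace(0,2*np.pi,60)
zt=R[:,2];tip=s["ee_pos"]+L*zt
for n in("top","scene"):
    I,d=env.snapshot(n);np.savez(f"pics/{n}_{sys.argv[1]}.npz",p=I,d=d)
    c=proj(n,tip)[0];u0,v0=int(c[0])-40,int(c[1])-40;S=5
    I=cv2.resize(I[v0:v0+80,u0:u0+80],None,fx=S,fy=S,interpolation=cv2.INTER_CUBIC)
    for h,rr in((0,10.5),(4,13),(52,20),(59,20)):
        q=proj(n,tip-h*zt+rr*(np.cos(t)[:,None]*R[:,0]+np.sin(t)[:,None]*R[:,1]))
        cv2.polylines(I,[((q-[u0,v0]+.5)*S).astype(int)],True,(0,0,255),1)
    out.append(I)
cv2.imwrite(f"pics/chk_{sys.argv[1]}.png",np.hstack(out))
E
python3 chk.py a
```

```text
t 3.6 tcp [523.23 155.53 205.3 ] zt [ 0.5  -0.   -0.87] yt [0.87 0.   0.5 ] tip [563.36 155.47 135.05] F [-0.01 -0.41 -1.23] gap 26.505145081376877 j [ 0.4   0.01 -0.47  0.6  -0.19  1.92]
```

View pics/chk_a.png

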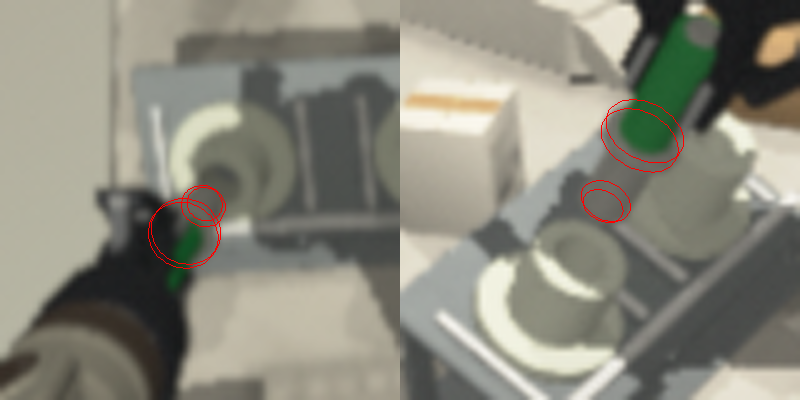

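```bash
cat > gfit.py <<'E'
from h import *
import sys
from scipy.optimize import least_squares
np.set_printoptions(precision=2,suppress=True)
L=80.9;s=env.sense();R=q2R(s["tool_rot"]);tip=s["ee_pos"]+L*R[:,2]
for n in("top","scene"):
    z=np.load(f"pics/{n}_{sys.argv[1]}.npz");X=cloud(n,z["d"]);X[...,2]+=2.4 if n=="scene" else .35
    X=X[z["d"]>0];Q=(X-tip)@R;Q[:,2]*=-1   # gauge frame approx: x,y tool, z up axis
    h=Q[:,2];r=np.hypot(Q[:,0],Q[:,1])
    k=(h>-3)&(h<72)&(r<30);Q=Q[k];h=Q[:,2]
    print(n,"pts",k.sum())
    def f(v):
        r=np.hypot(Q[:,0]-v[0]-v[2]*(h-50)/50,Q[:,1]-v[1]-v[3]*(h-50)/50);hh=h-v[4]
        c=lambda R,a,b:(lambda dr,dh:np.hypot(np.maximum(dr,0),np.maximum(dh,0))+np.minimum(np.maximum(dr,dh),0))(r-R,np.maximum(a-hh,hh-b))
        return np.r_[np.minimum.reduce([c(13,0,60),c(20,52,59),c(14,59,137)]),v[2:]*.5]
    o=least_squares(f,np.zeros(5),loss="soft_l1",f_scale=1.);v=o.x
    print(" offset at h=50 (tool x,y):",v[:2],"slope per 50:",v[2:4],"axial",v[4],"cost",o.cost,"med|res|",np.median(abs(f(v))),"tip world",tip+R@[v[0]-v[2],v[1]-v[3],-v[4]])
E
python3 gfit.py a
```

```text
top pts 84
 offset at h=50 (tool x,y): [ 2.1  -2.88] slope per 50: [0.19 0.22] axial 0.03145405513979437 cost 43.842655163252196 med|res| 0.5127065102978801 tip world [562.53 156.83 135.64]
scene pts 245
 offset at h=50 (tool x,y): [ 1.82 -2.22] slope per 50: [ 0.34 -0.06] axial 0.46708210756898527 cost 121.89019901596855 med|res| 0.7140443810490931 tip world [563.13 156.4  136.48]
```

step_arm:
  increments:
    - {"hand": 0,"dx": -0.7,"dy": -1.2,"dz": -0.4,"ax": 0,"ay": 0,"az": 0}
    - {"hand": 0,"dx": 8,"dy": 0,"dz": -13.9,"ax": 0,"ay": 0,"az": 0}
    - {"hand": 0,"dx": 7,"dy": 0,"dz": -12.1,"ax": 0,"ay": 0,"az": 0}
    - {"hand": 0,"dx": 2,"dy": 0,"dz": -3.5,"ax": 0,"ay": 0,"az": 0}
    - {"hand": 0,"dx": 1,"dy": 0,"dz": -1.7,"ax": 0,"ay": 0,"az": 0}
    - {"hand": 0,"dx": 1,"dy": 0,"dz": -1.7,"ax": 0,"ay": 0,"az": 0}
    - {"hand": 0,"dx": 1,"dy": 0,"dz": -1.7,"ax": 0,"ay": 0,"az": 0}

```text
time_s: 4.58
ee_pos: [544.7, 154.4, 172.9]
tool_rot: [0.183, 0.683, 0.683, 0.183]
ft_force: [-5.8, -0.4, 6.5]
finger_gap: 26.7
finger_force: 60.7
```

```bash
cat > st.py <<'E'
from h import *
import sys
np.set_printoptions(precision=2,suppress=True)
s=env.sense();R=q2R(s["tool_rot"]);tip=s["ee_pos"]+80.9*R[:,2];m=np.array([581,float(sys.argv[1]),102.9]);ax=np.array([-.5,0,.866]);d=tip-m
print("t",s["time_s"],"tcp",s["ee_pos"],"zt",R[:,2],"depth",-d@ax,"e1",d@[.866,0,.5],"y",d[1],"Fax",s["ft_force"]@ax,"F",s["ft_force"],"M",s["moment"],"gap",s["finger_gap"],"j",s["joints"])
E
python3 st.py 155
```

```text
t 4.575 tcp [544.71 154.42 172.86] zt [ 0.5   0.   -0.87] depth 2.1699930613225646 e1 3.622643211668916 y -0.5444401293040357 Fax 8.553647059487206 F [-5.79 -0.43  6.53] M [-0.06  1.   -0.03] gap 26.744604767784605 j [ 0.37  0.08 -0.49  0.5  -0.18  1.9 ]
```

step_arm:
  increments:
    - {"hand": 0,"dx": -2.5,"dy": 0,"dz": 4.3,"ax": 0,"ay": 0,"az": 0}
    - {"hand": 0,"dx": -3,"dy": 0,"dz": -1.8,"ax": 0,"ay": 0,"az": 0}
    - {"hand": 0,"dx": 0,"dy": 0,"dz": 0,"ax": 0,"ay": 0,"az": 0}
    - {"hand": 0,"dx": 0,"dy": 0,"dz": 0,"ax": 0,"ay": 0,"az": 0}

```text
time_s: 5.08
ee_pos: [538.9, 154.2, 174.7]
tool_rot: [0.183, 0.683, 0.683, 0.183]
ft_force: [-0.7, 0.5, -1.3]
finger_gap: 26.8
finger_force: 60.1
```

```bash
python3 st.py 155; python3 chk.py b >/dev/null; python3 gfit.py b; python3 - <<'E'
from fit import *
# refit hub left mouth, from this picture (relative to rack plate)
ax=np.array([-.5,0,.866025])
for n in("top","scene"):
    p,X,ok=load(n,f"pics/{n}_b.npz");X[...,2]+=2.4 if n=="scene" else .35
    P=X[ok]
    for y in(155,26):
        f0=np.array([608.5,y,55.3]);q=P-f0;h=q@ax;r=np.linalg.norm(q-np.outer(h,ax),axis=1);k=(h>3)&(h<50)&(r<50);Q=P[k]
        o=least_squares(lambda v:np.clip(sdf(Q,f0+v[0]*np.array([.866,0,.5])+np.array([0,v[1],0]),ax)[0],-8,8),[0,0],loss="soft_l1",f_scale=1.5,diff_step=1e-3,x_scale=1)
        print(n,y,"hub shift e1,y",o.x,k.sum())
E
```

```text
t 5.075 tcp [538.89 154.23 174.71] zt [ 0.5  -0.   -0.87] depth -2.339701989902214 e1 -0.5727922525762315 y -0.7744936212103539 Fax -0.7586795534239781 F [-0.68  0.51 -1.27] M [-0.04  0.72  0.02] gap 26.839829005890593 j [ 0.38  0.07 -0.5   0.5  -0.19  1.9 ]
top pts 115
 offset at h=50 (tool x,y): [ 1.4  -0.82] slope per 50: [ 0.57 -2.97] axial -0.30570585689970287 cost 272.85401469777327 med|res| 1.9264812724370568 tip world [581.5  155.07 105.53]
scene pts 289
 offset at h=50 (tool x,y): [ 1.49 -1.53] slope per 50: [-2.88 -0.31] axial 0.11433761857818157 cost 548.3775482920466 med|res| 1.3575755059473833 tip world [578.37 158.63 104.21]
top 155 hub shift e1,y [-2.25  0.54] 350
top 26 hub shift e1,y [-0.86 -0.45] 402
scene 155 hub shift e1,y [-2.6   0.87] 580
scene 26 hub shift e1,y [-2.84 -0.31] 313
```

View pics/chk_b.png

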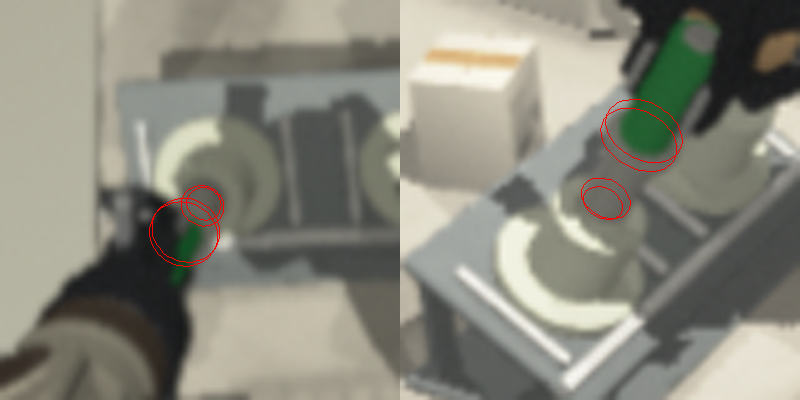

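step_arm:
  increments:
    - {"hand": 0,"dx": 1,"dy": 0,"dz": -1.7,"ax": 0,"ay": 0,"az": 0}
    - {"hand": 0,"dx": 1,"dy": 0,"dz": -1.7,"ax": 0,"ay": 0,"az": 0}
    - {"hand": 0,"dx": 1,"dy": 0,"dz": -1.7,"ax": 0,"ay": 0,"az": 0}
    - {"hand": 0,"dx": 1,"dy": 0,"dz": -1.7,"ax": 0,"ay": 0,"az": 0}
    - {"hand": 0,"dx": 0,"dy": 0,"dz": 0,"ax": 0,"ay": 0,"az": 0}

```text
time_s: 5.8
ee_pos: [543.0, 154.2, 167.7]
tool_rot: [0.183, 0.683, 0.683, 0.183]
ft_force: [0.1, 0.1, -1.8]
finger_gap: 26.9
finger_force: 60.1
```

```bash
python3 st.py 155
```

```text
t 5.8 tcp [542.96 154.16 167.72] zt [ 0.5  -0.   -0.87] depth 5.747074616444166 e1 -0.5668414740401047 y -0.8544679285659811 Fax -1.6533781053018948 F [ 0.14  0.11 -1.83] M [-0.06  0.71  0.04] gap 26.867325737316204 j [ 0.38  0.09 -0.5   0.49 -0.18  1.9 ]
```

step_arm:
  increments:
    - {"hand": 0,"dx": 1,"dy": 0,"dz": -1.73,"ax": 0,"ay": 0,"az": 0}
    - {"hand": 0,"dx": 1,"dy": 0,"dz": -1.73,"ax": 0,"ay": 0,"az": 0}
    - {"hand": 0,"dx": 1,"dy": 0,"dz": -1.73,"ax": 0,"ay": 0,"az": 0}
    - {"hand": 0,"dx": 2,"dy": 0,"dz": -3.46,"ax": 0,"ay": 0,"az": 0}
    - {"hand": 0,"dx": 0,"dy": 0,"dz": 0,"ax": 0,"ay": 0,"az": 0}

```text
time_s: 6.42
ee_pos: [547.9, 154.1, 158.8]
tool_rot: [0.183, 0.683, 0.683, 0.183]
ft_force: [-0.6, -0.8, -1.9]
finger_gap: 26.8
finger_force: 60.1
```

```bash
python3 st.py 155
```

```text
t 6.425 tcp [547.87 154.13 158.84] zt [ 0.5  -0.   -0.87] depth 15.894184060393197 e1 -0.7826108110662613 y -0.8972987399189094 Fax -1.2948083604715739 F [-0.63 -0.82 -1.86] M [-0.01  0.65  0.01] gap 26.78483548058234 j [ 0.37  0.11 -0.51  0.46 -0.18  1.9 ]
```

step_arm:
  increments:
    - {"hand": 0,"dx": 2.5,"dy": 0,"dz": -4.33,"ax": 0,"ay": 0,"az": 0}
    - {"hand": 0,"dx": 2.5,"dy": 0,"dz": -4.33,"ax": 0,"ay": 0,"az": 0}
    - {"hand": 0,"dx": 2.5,"dy": 0,"dz": -4.33,"ax": 0,"ay": 0,"az": 0}
    - {"hand": 0,"dx": 2.5,"dy": 0,"dz": -4.33,"ax": 0,"ay": 0,"az": 0}
    - {"hand": 0,"dx": 2.5,"dy": 0,"dz": -4.33,"ax": 0,"ay": 0,"az": 0}
    - {"hand": 0,"dx": 2.5,"dy": 0,"dz": -4.33,"ax": 0,"ay": 0,"az": 0}
    - {"hand": 0,"dx": 1,"dy": 0,"dz": -1.73,"ax": 0,"ay": 0,"az": 0}
    - {"hand": 0,"dx": 1,"dy": 0,"dz": -1.73,"ax": 0,"ay": 0,"az": 0}

```text
time_s: 7.42
ee_pos: [565.1, 154.2, 129.8]
tool_rot: [0.183, 0.683, 0.683, 0.183]
ft_force: [1.2, -0.3, -2.5]
finger_gap: 26.8
finger_force: 60.1
```

```bash
python3 st.py 155
```

```text
t 7.425 tcp [565.12 154.24 129.82] zt [ 0.5  -0.   -0.87] depth 49.640952230195396 e1 -0.29249031041629436 y -0.765625544305891 Fax -2.75674432231992 F [ 1.19 -0.31 -2.49] M [ 0.02  0.68 -0.03] gap 26.78257112886206 j [ 0.36  0.18 -0.52  0.38 -0.18  1.88]
```

step_arm:
  increments:
    - {"hand": 0,"dx": 0.5,"dy": 0,"dz": -0.87,"ax": 0,"ay": 0,"az": 0}
    - {"hand": 0,"dx": 0.5,"dy": 0,"dz": -0.87,"ax": 0,"ay": 0,"az": 0}
    - {"hand": 0,"dx": 0.5,"dy": 0,"dz": -0.87,"ax": 0,"ay": 0,"az": 0}

```text
time_s: 7.8
ee_pos: [566.6, 154.3, 127.4]
tool_rot: [0.183, 0.683, 0.683, 0.183]
ft_force: [0.4, -0.3, -1.4]
finger_gap: 26.6
finger_force: 60.1
```

```bash
python3 st.py 155
```

```text
t 7.8 tcp [566.58 154.28 127.4 ] zt [ 0.5   0.   -0.87] depth 52.469817803749976 e1 -0.21449112437047546 y -0.7159254535634716 Fax -1.4358205505347625 F [ 0.37 -0.26 -1.44] M [-0.05  0.7   0.08] gap 26.590125778638555 j [ 0.36  0.18 -0.52  0.37 -0.18  1.88]
```

step_arm:
  increments:
    - {"hand": 0,"dx": 0.4,"dy": 0,"dz": -0.7,"ax": 0,"ay": 0,"az": 0}
    - {"hand": 0,"dx": 0.4,"dy": 0,"dz": -0.7,"ax": 0,"ay": 0,"az": 0}
    - {"hand": 0,"dx": 0,"dy": 0,"dz": 0,"ax": 0,"ay": 0,"az": 0}

```text
time_s: 8.18
ee_pos: [567.0, 154.3, 126.7]
tool_rot: [0.183, 0.683, 0.683, 0.183]
ft_force: [-6.7, -0.8, 5.6]
finger_gap: 26.7
finger_force: 61.0
```

```bash
python3 st.py 155
```

```text
t 8.175 tcp [567.02 154.25 126.74] zt [ 0.5   0.   -0.87] depth 53.26132094940479 e1 -0.1469673669111593 y -0.7302282524204031 Fax 8.20476721790481 F [-6.72 -0.83  5.59] M [-0.18  1.2  -0.05] gap 26.71953586331667 j [ 0.36  0.18 -0.52  0.37 -0.17  1.88]
```

step_arm:
  increments:
    - {"hand": 0,"dx": -2.5,"dy": 0,"dz": 4.33,"ax": 0,"ay": 0,"az": 0}
    - {"hand": 0,"dx": -5,"dy": 0,"dz": 8.66,"ax": 0,"ay": 0,"az": 0}
    - {"hand": 0,"dx": -7.5,"dy": 0,"dz": 13,"ax": 0,"ay": 0,"az": 0}
    - {"hand": 0,"dx": -7.5,"dy": 0,"dz": 13,"ax": 0,"ay": 0,"az": 0}
    - {"hand": 0,"dx": -7.5,"dy": 0,"dz": 13,"ax": 0,"ay": 0,"az": 0}
    - {"hand": 0,"dx": -7.5,"dy": 0,"dz": 13,"ax": 0,"ay": 0,"az": 0}
    - {"hand": 0,"dx": 0,"dy": -40,"dz": 0,"ax": 0,"ay": 0,"az": 0}
    - {"hand": 0,"dx": 0,"dy": -40,"dz": 0,"ax": 0,"ay": 0,"az": 0}

```text
time_s: 9.18
ee_pos: [529.7, 74.1, 192.2]
tool_rot: [0.183, 0.682, 0.683, 0.184]
ft_force: [0.6, -0.1, -2.2]
finger_gap: 26.6
finger_force: 59.7
```

step_arm:
  increments:
    - {"hand": 0,"dx": 0,"dy": -40,"dz": 0,"ax": 0,"ay": 0,"az": 0}
    - {"hand": 0,"dx": 0,"dy": -9.3,"dz": 0,"ax": 0,"ay": 0,"az": 0}
    - {"hand": 0,"dx": 5,"dy": 0,"dz": -8.66,"ax": 0,"ay": 0,"az": 0}
    - {"hand": 0,"dx": 2,"dy": 0,"dz": -3.46,"ax": 0,"ay": 0,"az": 0}
    - {"hand": 0,"dx": 0,"dy": 0,"dz": 0,"ax": 0,"ay": 0,"az": 0}
    - {"hand": 0,"dx": 0,"dy": 0,"dz": 0,"ax": 0,"ay": 0,"az": 0}

```text
time_s: 9.93
ee_pos: [536.8, 25.8, 178.5]
tool_rot: [0.183, 0.683, 0.683, 0.183]
ft_force: [-0.5, 0.6, -1.6]
finger_gap: 26.9
finger_force: 59.7
```

```bash
python3 st.py 26;python3 chk.py c >/dev/null; python3 gfit.py c
```

```text
t 9.925 tcp [536.81  25.77 178.55] zt [ 0.5   0.   -0.87] depth -6.70620531248728 e1 -0.4867564444151351 y -0.1713873277242186 Fax -1.1060501460544812 F [-0.51  0.59 -1.57] M [ 0.01  0.73 -0.02] gap 26.933411421720713 j [ 0.07  0.   -0.57  0.48 -0.03  1.63]
top pts 57
 offset at h=50 (tool x,y): [ 1.63 -0.7 ] slope per 50: [ 0.29 -0.21] axial 0.6128252682285562 cost 36.95725637217252 med|res| 0.6841089314702922 tip world [576.61  26.84 109.06]
scene pts 214
 offset at h=50 (tool x,y): [ 2.11 -1.65] slope per 50: [ 0.05 -0.44] axial 1.27556838274836 cost 167.24720024544376 med|res| 0.9806839776506067 tip world [575.66  27.56 109.28]
```

step_arm:
  increments:
    - {"hand": 0,"dx": 3,"dy": -0.8,"dz": -5.2,"ax": 0,"ay": 0,"az": 0}
    - {"hand": 0,"dx": 1,"dy": 0,"dz": -1.73,"ax": 0,"ay": 0,"az": 0}
    - {"hand": 0,"dx": 0.7,"dy": 0,"dz": -1.2,"ax": 0,"ay": 0,"az": 0}
    - {"hand": 0,"dx": 0.5,"dy": 0,"dz": -0.87,"ax": 0,"ay": 0,"az": 0}
    - {"hand": 0,"dx": 0.5,"dy": 0,"dz": -0.87,"ax": 0,"ay": 0,"az": 0}
    - {"hand": 0,"dx": 0,"dy": 0,"dz": 0,"ax": 0,"ay": 0,"az": 0}

```text
time_s: 10.78
ee_pos: [542.6, 24.1, 169.0]
tool_rot: [0.183, 0.683, 0.683, 0.183]
ft_force: [0.5, 0.2, -2.6]
finger_gap: 26.7
finger_force: 59.7
```

```bash
python3 st.py 26
```

```text
t 10.775 tcp [542.64  24.11 169.03] zt [ 0.5  -0.   -0.87] depth 4.450061055569999 e1 -0.12665065805411202 y -1.890187643295807 Fax -2.4654444020820354 F [ 0.49  0.24 -2.56] M [-0.    0.67 -0.02] gap 26.735585321557945 j [ 0.06  0.03 -0.57  0.45 -0.03  1.62]
```

step_arm:
  increments:
    - {"hand": 0,"dx": 0,"dy": 0.8,"dz": 0,"ax": 0,"ay": 0,"az": 0}
    - {"hand": 0,"dx": 0.5,"dy": 0,"dz": -0.87,"ax": 0,"ay": 0,"az": 0}
    - {"hand": 0,"dx": 0.5,"dy": 0,"dz": -0.87,"ax": 0,"ay": 0,"az": 0}
    - {"hand": 0,"dx": 0,"dy": 0,"dz": 0,"ax": 0,"ay": 0,"az": 0}

```text
time_s: 11.28
ee_pos: [543.2, 24.6, 168.3]
tool_rot: [0.184, 0.683, 0.683, 0.183]
ft_force: [-9.3, -2.0, 9.7]
finger_gap: 26.8
finger_force: 61.5
```

```bash
python3 st.py 26
```

```text
t 11.275 tcp [543.24  24.56 168.35] zt [ 0.5  -0.   -0.87] depth 5.34010730961576 e1 0.10594313687787427 y -1.504587360094245 Fax 13.007670991170636 F [-9.3  -1.97  9.65] M [-0.41  1.43 -0.18] gap 26.750470904282583 j [ 0.06  0.03 -0.57  0.45 -0.03  1.63]
```

step_arm:
  increments:
    - {"hand": 0,"dx": -5,"dy": 0,"dz": 8.66,"ax": 0,"ay": 0,"az": 0}
    - {"hand": 0,"dx": -7.5,"dy": 0,"dz": 13,"ax": 0,"ay": 0,"az": 0}
    - {"hand": 0,"dx": -10,"dy": 0,"dz": 17.3,"ax": 0,"ay": 0,"az": 0}
    - {"hand": 0,"dx": -7.6,"dy": -43.5,"dz": 2,"ax": 0,"ay": 6,"az": 0}
    - {"hand": 0,"dx": -7.6,"dy": -43.5,"dz": 2,"ax": 0,"ay": 6,"az": 0}
    - {"hand": 0,"dx": -7.6,"dy": -43.5,"dz": 2,"ax": 0,"ay": 6,"az": 0}
    - {"hand": 0,"dx": -7.6,"dy": -43.5,"dz": 2,"ax": 0,"ay": 6,"az": 0}
    - {"hand": 0,"dx": -7.6,"dy": -43.5,"dz": 2,"ax": 0,"ay": 6,"az": 0}

```text
time_s: 12.28
ee_pos: [483.4, -194.1, 217.0]
tool_rot: [-0.0, 0.707, 0.707, -0.0]
ft_force: [0.5, 0.6, -0.9]
finger_gap: 26.7
finger_force: 59.7
```

step_arm:
  increments:
    - {"hand": 0,"dx": 0,"dy": 0,"dz": -20,"ax": 0,"ay": 0,"az": 0}
    - {"hand": 0,"dx": 0,"dy": 0,"dz": -20,"ax": 0,"ay": 0,"az": 0}
    - {"hand": 0,"dx": 0,"dy": 0,"dz": 0,"ax": 0,"ay": 0,"az": 0}
    - {"hand": 0,"dx": 0,"dy": 0,"dz": 0,"ax": 0,"ay": 0,"az": 0}

```text
time_s: 12.78
ee_pos: [483.6, -192.6, 177.0]
tool_rot: [0.001, 0.707, 0.707, 0.0]
ft_force: [-0.2, -0.0, -1.7]
finger_gap: 26.5
finger_force: 59.9
```

```bash
python3 st.py 26;python3 chk.py d >/dev/null; python3 gfit.py d
```

```text
t 12.775 tcp [ 483.58 -192.57  176.97] zt [ 0. -0. -1.] depth -42.73707825973282 e1 -87.68904884506384 y -218.59714026913028 Fax -1.350780732264701 F [-0.22 -0.03 -1.69] M [0.01 0.   0.02] gap 26.52343650516672 j [-0.38  0.31 -0.05  1.21  0.    1.19]
top pts 0
 offset at h=50 (tool x,y): [0. 0.] slope per 50: [0. 0.] axial 0.0 cost 0.0 med|res| 0.0 tip world [ 484.05 -192.7    96.53]
scene pts 207
 offset at h=50 (tool x,y): [ 2.46 -2.9 ] slope per 50: [ 0.58 -0.94] axial -0.020091298024010856 cost 218.10765103293113 med|res| 1.206905718777958 tip world [ 482.09 -190.82   96.51]
```

View pics/chk_d.png

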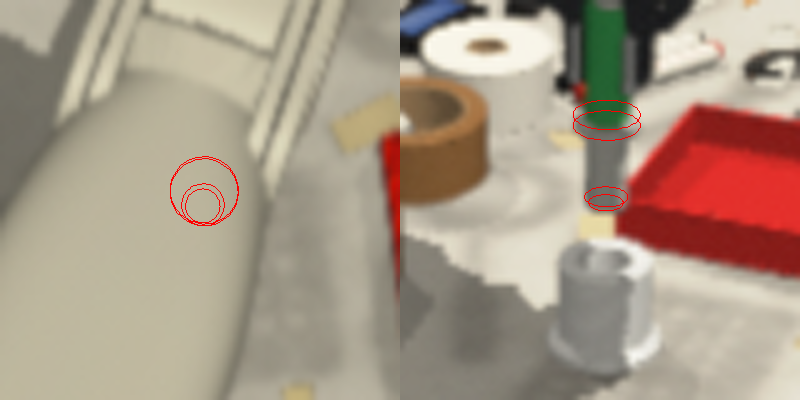

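step_arm:
  increments:
    - {"hand": 0,"dx": 0,"dy": 0,"dz": -18,"ax": 0,"ay": 0,"az": 0}
    - {"hand": 0,"dx": 0,"dy": 0,"dz": -14,"ax": 0,"ay": 0,"az": 0}
    - {"hand": 0,"dx": 0,"dy": 0,"dz": -8,"ax": 0,"ay": 0,"az": 0}
    - {"hand": 0,"dx": 0,"dy": 0,"dz": -12,"ax": 0,"ay": 0,"az": 0}
    - {"hand": 0,"dx": 0,"dy": 0,"dz": -12,"ax": 0,"ay": 0,"az": 0}
    - {"hand": 0,"dx": 0,"dy": 0,"dz": -12,"ax": 0,"ay": 0,"az": 0}
    - {"hand": 0,"dx": 0,"dy": 0,"dz": -8,"ax": 0,"ay": 0,"az": 0}
    - {"hand": 0,"dx": 0,"dy": 0,"dz": -2,"ax": 0,"ay": 0,"az": 0}

```text
time_s: 13.88
ee_pos: [482.6, -192.4, 89.3]
tool_rot: [-0.001, 0.707, 0.707, -0.0]
ft_force: [-0.0, -0.6, -0.9]
finger_gap: 26.4
finger_force: 59.9
```

step_arm:
  increments:
    - {"hand": 0,"dx": 0,"dy": 0,"dz": -1,"ax": 0,"ay": 0,"az": 0}
    - {"hand": 0,"dx": 0,"dy": 0,"dz": 0,"ax": 0,"ay": 0,"az": 0}

```text
time_s: 14.12
ee_pos: [483.3, -192.7, 89.5]
tool_rot: [0.0, 0.707, 0.707, 0.0]
ft_force: [0.2, -0.4, -1.5]
finger_gap: 26.9
finger_force: 59.9
```

step_arm:
  increments:
    - {"hand": 0,"dx": 0,"dy": 0,"dz": -0.7,"ax": 0,"ay": 0,"az": 0}
    - {"hand": 0,"dx": 0,"dy": 0,"dz": -0.7,"ax": 0,"ay": 0,"az": 0}
    - {"hand": 0,"dx": 0,"dy": 0,"dz": 0,"ax": 0,"ay": 0,"az": 0}

```text
time_s: 14.5
ee_pos: [483.4, -192.8, 88.8]
tool_rot: [0.001, 0.707, 0.707, 0.0]
ft_force: [-1.4, 0.4, 6.3]
finger_gap: 27.1
finger_force: 60.8
```

step_arm:
  increments:
    - {"hand": 100,"dx": 0,"dy": 0,"dz": 0,"ax": 0,"ay": 0,"az": 0}
    - {"hand": 100,"dx": 0,"dy": 0,"dz": 0,"ax": 0,"ay": 0,"az": 0}
    - {"hand": 100,"dx": 0,"dy": 0,"dz": 0,"ax": 0,"ay": 0,"az": 0}
    - {"hand": 100,"dx": 0,"dy": 0,"dz": 0,"ax": 0,"ay": 0,"az": 0}
    - {"hand": 100,"dx": 0,"dy": 0,"dz": 30,"ax": 0,"ay": 0,"az": 0}
    - {"hand": 100,"dx": 0,"dy": 0,"dz": 45,"ax": 0,"ay": 0,"az": 0}
    - {"hand": 100,"dx": 0,"dy": 0,"dz": 50,"ax": 0,"ay": 0,"az": 0}

```text
time_s: 15.38
ee_pos: [482.5, -192.4, 213.3]
tool_rot: [-0.001, 0.707, 0.707, -0.0]
ft_force: [0.7, -0.3, 0.3]
finger_gap: 85.5
finger_force: 0.0
```

step_arm:
  increments:
    - {"hand": 100,"dx": 8,"dy": 37,"dz": 0,"ax": 0,"ay": -5,"az": 0}
    - {"hand": 100,"dx": 8,"dy": 37,"dz": 0,"ax": 0,"ay": -5,"az": 0}
    - {"hand": 100,"dx": 8,"dy": 37,"dz": 0,"ax": 0,"ay": -5,"az": 0}
    - {"hand": 100,"dx": 8,"dy": 37,"dz": 0,"ax": 0,"ay": -5,"az": 0}
    - {"hand": 100,"dx": 8,"dy": 37,"dz": 0,"ax": 0,"ay": -5,"az": 0}
    - {"hand": 100,"dx": 8,"dy": 33.6,"dz": 0,"ax": 0,"ay": -5,"az": 0}
    - {"hand": 100,"dx": 0,"dy": 0,"dz": 0,"ax": 0,"ay": 0,"az": 0}

```text
time_s: 16.25
ee_pos: [529.1, 27.9, 211.5]
tool_rot: [0.182, 0.682, 0.684, 0.183]
ft_force: [0.9, -0.3, 0.4]
finger_gap: 85.5
finger_force: 0.0
```

```bash
python3 st.py 26; python3 chk.py e >/dev/null; python3 - <<'E'
from h import *
z=np.load("pics/scene_e.npz")["p"];t=np.load("pics/top_e.npz")["p"]
cv2.imwrite("pics/e.png",np.hstack([cv2.resize(z[140:300,140:340],(400,320)),cv2.resize(t[150:310,140:340],(400,320))]))
E
```

```text
t 16.25 tcp [529.07  27.95 211.54] zt [ 0.5   0.   -0.87] depth -39.15205093669234 e1 9.191751609299644 y 2.102571830910044 Fax -0.12322645081126746 F [ 0.87 -0.31  0.36] M [-0.    0.57  0.02] gap 85.48805219094905 j [ 0.07 -0.05 -0.52  0.58 -0.03  1.63]
```

View pics/e.png

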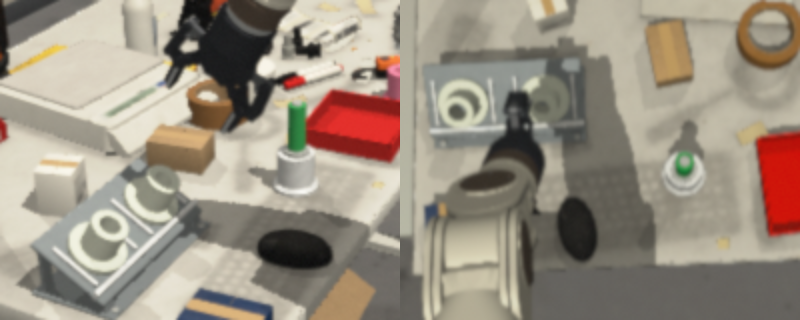

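step_arm:
  increments:
    - {"hand": 100,"dx": -9,"dy": 0,"dz": -5.2,"ax": 0,"ay": 0,"az": 0}
    - {"hand": 100,"dx": 10,"dy": 0,"dz": -17.3,"ax": 0,"ay": 0,"az": 0}
    - {"hand": 100,"dx": 10,"dy": 0,"dz": -17.3,"ax": 0,"ay": 0,"az": 0}
    - {"hand": 100,"dx": 10,"dy": 0,"dz": -17.3,"ax": 0,"ay": 0,"az": 0}
    - {"hand": 100,"dx": 10,"dy": 0,"dz": -17.3,"ax": 0,"ay": 0,"az": 0}
    - {"hand": 100,"dx": 0,"dy": 0,"dz": 0,"ax": 0,"ay": 0,"az": 0}
    - {"hand": 100,"dx": 0,"dy": 0,"dz": 0,"ax": 0,"ay": 0,"az": 0}

```text
time_s: 17.23
ee_pos: [561.9, 25.3, 138.6]
tool_rot: [0.183, 0.684, 0.683, 0.183]
ft_force: [0.3, -0.1, -0.1]
finger_gap: 85.3
finger_force: 0.0
```

step_arm:
  increments:
    - {"hand": 100,"dx": 6.5,"dy": 0.7,"dz": -13.6,"ax": 0,"ay": 0,"az": 0}
    - {"hand": 100,"dx": 7.5,"dy": 0,"dz": -13,"ax": 0,"ay": 0,"az": 0}
    - {"hand": 100,"dx": 7.5,"dy": 0,"dz": -13,"ax": 0,"ay": 0,"az": 0}
    - {"hand": 100,"dx": 7.5,"dy": 0,"dz": -13,"ax": 0,"ay": 0,"az": 0}
    - {"hand": 100,"dx": 7.5,"dy": 0,"dz": -13,"ax": 0,"ay": 0,"az": 0}
    - {"hand": 100,"dx": 2.8,"dy": 0,"dz": -4.8,"ax": 0,"ay": 0,"az": 0}
    - {"hand": 100,"dx": 0,"dy": 0,"dz": 0,"ax": 0,"ay": 0,"az": 0}
    - {"hand": 100,"dx": 0,"dy": 0,"dz": 0,"ax": 0,"ay": 0,"az": 0}

```text
time_s: 18.23
ee_pos: [601.4, 26.8, 68.3]
tool_rot: [0.183, 0.683, 0.683, 0.183]
ft_force: [0.0, -0.6, -0.5]
finger_gap: 85.6
finger_force: 0.0
```

step_arm:
  increments:
    - {"hand": 0,"dx": 0,"dy": 0,"dz": 0,"ax": 0,"ay": 0,"az": 0}
    - {"hand": 0,"dx": 0,"dy": 0,"dz": 0,"ax": 0,"ay": 0,"az": 0}
    - {"hand": 0,"dx": 0,"dy": 0,"dz": 0,"ax": 0,"ay": 0,"az": 0}
    - {"hand": 0,"dx": 0,"dy": 0,"dz": 0,"ax": 0,"ay": 0,"az": 0}

```text
time_s: 18.73
ee_pos: [601.5, 26.7, 68.7]
tool_rot: [0.183, 0.683, 0.683, 0.183]
ft_force: [-3.8, 0.2, 5.9]
finger_gap: 49.6
finger_force: 62.2
```

step_arm:
  increments:
    - {"hand": 0,"dx": -2.5,"dy": 0,"dz": 4.33,"ax": 0,"ay": 0,"az": 0}
    - {"hand": 0,"dx": -7.5,"dy": 0,"dz": 13,"ax": 0,"ay": 0,"az": 0}
    - {"hand": 0,"dx": -10,"dy": 0,"dz": 17.3,"ax": 0,"ay": 0,"az": 0}
    - {"hand": 0,"dx": -10,"dy": 0,"dz": 17.3,"ax": 0,"ay": 0,"az": 0}
    - {"hand": 0,"dx": -10,"dy": 0,"dz": 17.3,"ax": 0,"ay": 0,"az": 0}
    - {"hand": 0,"dx": 0,"dy": -20,"dz": 30,"ax": 0,"ay": 0,"az": 0}
    - {"hand": 0,"dx": 0,"dy": -35,"dz": 30,"ax": 0,"ay": 0,"az": 0}
    - {"hand": 0,"dx": 0,"dy": -35,"dz": 30,"ax": 0,"ay": 0,"az": 0}

```text
time_s: 19.73
ee_pos: [559.5, -63.6, 227.6]
tool_rot: [0.182, 0.683, 0.683, 0.182]
ft_force: [1.1, -0.6, -1.8]
finger_gap: 48.9
finger_force: 63.7
```

step_arm:
  increments:
    - {"hand": 0,"dx": -14.3,"dy": -47.5,"dz": 0,"ax": 0,"ay": 4.5,"az": 0}
    - {"hand": 0,"dx": -14.3,"dy": -47.5,"dz": 0,"ax": 0,"ay": 4.5,"az": 0}
    - {"hand": 0,"dx": -14.3,"dy": -47.5,"dz": 0,"ax": 0,"ay": 4.5,"az": 0}
    - {"hand": 0,"dx": -14.3,"dy": -47.5,"dz": 0,"ax": 0,"ay": 4.5,"az": 0}
    - {"hand": 0,"dx": -14.3,"dy": -47.5,"dz": 0,"ax": 0,"ay": 4,"az": 0}
    - {"hand": 0,"dx": -14.3,"dy": -47.5,"dz": 0,"ax": 0,"ay": 4,"az": 0}
    - {"hand": 0,"dx": -14.3,"dy": -47.5,"dz": 0,"ax": 0,"ay": 4,"az": 0}
    - {"hand": 0,"dx": 0,"dy": 0,"dz": -30,"ax": 0,"ay": 0,"az": 0}

```text
time_s: 20.72
ee_pos: [461.7, -400.1, 198.6]
tool_rot: [0.002, 0.709, 0.706, -0.0]
ft_force: [-0.1, 0.5, -2.7]
finger_gap: 49.1
finger_force: 63.9
```

```bash
python3 st.py 26; python3 chk.py f >/dev/null; python3 - <<'E'
from h import *
z=np.load("pics/scene_f.npz")["p"];t=np.load("pics/top_f.npz")["p"]
cv2.imwrite("pics/f.png",np.hstack([cv2.resize(z[110:290,150:375],(400,320)),cv2.resize(t[150:310,190:390],(400,320))]))
E
```

```text
t 20.725 tcp [ 461.71 -400.1   198.64] zt [ 0. -0. -1.] depth -72.37601240514145 e1 -95.67924834742179 y -426.4154654799307 Fax -2.2543308244976563 F [-0.13  0.53 -2.68] M [ 0.04 -0.04 -0.01] gap 49.13311413609697 j [-0.71  0.47  0.26  1.35 -0.    0.86]
```

View pics/f.png

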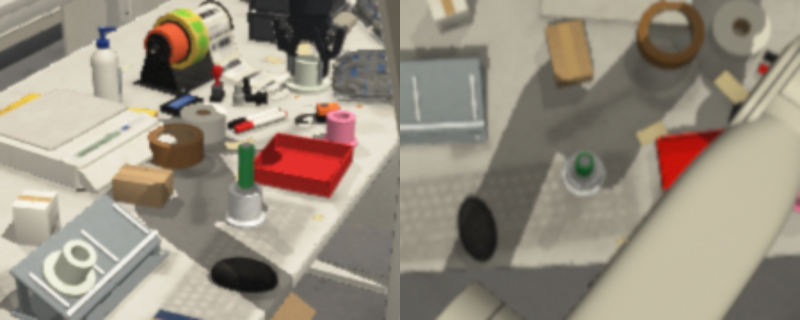

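step_arm:
  increments:
    - {"hand": 0,"dx": 0,"dy": 1.5,"dz": -40,"ax": 0,"ay": 0,"az": 0}
    - {"hand": 0,"dx": 0,"dy": 0,"dz": -40,"ax": 0,"ay": 0,"az": 0}
    - {"hand": 0,"dx": 0,"dy": 0,"dz": -40,"ax": 0,"ay": 0,"az": 0}
    - {"hand": 0,"dx": 0,"dy": 0,"dz": -28,"ax": 0,"ay": 0,"az": 0}
    - {"hand": 0,"dx": 0,"dy": 0,"dz": -18,"ax": 0,"ay": 0,"az": 0}
    - {"hand": 0,"dx": 0,"dy": 0,"dz": -4,"ax": 0,"ay": 0,"az": 0}
    - {"hand": 0,"dx": 0,"dy": 0,"dz": 0,"ax": 0,"ay": 0,"az": 0}
    - {"hand": 0,"dx": 0,"dy": 0,"dz": 0,"ax": 0,"ay": 0,"az": 0}

```text
time_s: 21.82
ee_pos: [462.0, -394.8, 28.7]
tool_rot: [0.001, 0.707, 0.707, 0.0]
ft_force: [0.3, -0.6, -1.4]
finger_gap: 48.9
finger_force: 63.8
```

step_arm:
  increments:
    - {"hand": 0,"dx": 0,"dy": 0,"dz": -3,"ax": 0,"ay": 0,"az": 0}
    - {"hand": 0,"dx": 0,"dy": 0,"dz": -2,"ax": 0,"ay": 0,"az": 0}
    - {"hand": 0,"dx": 0,"dy": 0,"dz": -1.5,"ax": 0,"ay": 0,"az": 0}
    - {"hand": 0,"dx": 0,"dy": 0,"dz": -1,"ax": 0,"ay": 0,"az": 0}
    - {"hand": 0,"dx": 0,"dy": 0,"dz": 0,"ax": 0,"ay": 0,"az": 0}

```text
time_s: 22.45
ee_pos: [461.1, -394.2, 20.8]
tool_rot: [0.0, 0.707, 0.707, -0.0]
ft_force: [-1.5, 2.5, 5.3]
finger_gap: 49.5
finger_force: 64.7
```

step_arm:
  increments:
    - {"hand": 100,"dx": 0,"dy": 0,"dz": 0,"ax": 0,"ay": 0,"az": 0}
    - {"hand": 100,"dx": 0,"dy": 0,"dz": 0,"ax": 0,"ay": 0,"az": 0}
    - {"hand": 100,"dx": 0,"dy": 0,"dz": 0,"ax": 0,"ay": 0,"az": 0}
    - {"hand": 100,"dx": 0,"dy": 0,"dz": 0,"ax": 0,"ay": 0,"az": 0}
    - {"hand": 100,"dx": 0,"dy": 0,"dz": 20,"ax": 0,"ay": 0,"az": 0}
    - {"hand": 100,"dx": 0,"dy": 0,"dz": 45,"ax": 0,"ay": 0,"az": 0}
    - {"hand": 100,"dx": 0,"dy": 0,"dz": 60,"ax": 0,"ay": 0,"az": 0}
    - {"hand": 100,"dx": 0,"dy": 0,"dz": 60,"ax": 0,"ay": 0,"az": 0}

```text
time_s: 23.45
ee_pos: [461.0, -394.0, 206.1]
tool_rot: [-0.0, 0.707, 0.707, -0.0]
ft_force: [0.6, -0.5, -0.1]
finger_gap: 85.4
finger_force: 0.0
```

step_arm:
  increments:
    - {"hand": 100,"dx": -40,"dy": -20,"dz": 20,"ax": 0,"ay": 0,"az": 0}
    - {"hand": 100,"dx": -40,"dy": -20,"dz": 0,"ax": 0,"ay": 0,"az": 0}
    - {"hand": 100,"dx": -40,"dy": -20,"dz": 0,"ax": 0,"ay": 0,"az": 0}
    - {"hand": 100,"dx": 0,"dy": 0,"dz": 0,"ax": 0,"ay": 0,"az": 0}
    - {"hand": 100,"dx": 0,"dy": 0,"dz": 0,"ax": 0,"ay": 0,"az": 0}

```text
time_s: 24.08
ee_pos: [341.4, -454.2, 224.6]
tool_rot: [0.0, 0.707, 0.707, 0.0]
ft_force: [0.1, 0.7, -0.7]
finger_gap: 85.7
finger_force: 0.0
```

```bash
python3 - <<'E'
from h import *
z=env.snapshot("scene")[0];t=env.snapshot("top")[0];print(env.sense()["ee_pos"])
cv2.imwrite("pics/g.png",np.hstack([cv2.resize(z[140:300,150:350],(400,320)),cv2.resize(t[150:310,190:390],(400,320))]))
E
```

```text
[ 342.11043214 -453.82460096  224.52220387]
```

View pics/g.png

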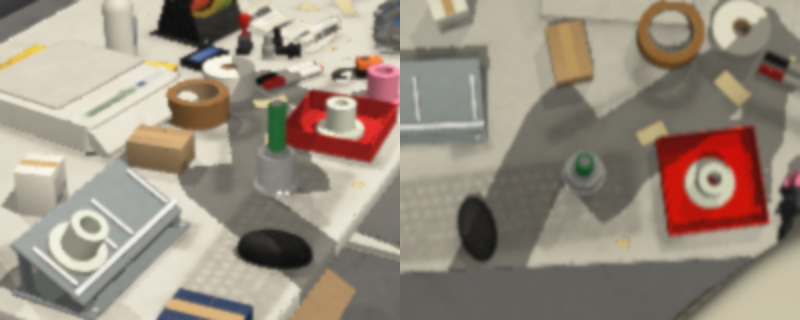

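The picture shows the bad hub upright in the red tray (scene crop about 340,120; top crop about 710,180). The gauge is upright in its stand (275,150), and the good hub is in the left seat (82,237).

```bash
python3 -c "
from bench import env
print(env.sign_off())"
```

```text
the job is handed in; nothing more can be done
None
```

The gauge slid in up to its collar in the left hub and stopped at the mouth of the right one, so I set the right hub upright in the red tray, left the good one in its seat, put the gauge back in its stand, and handed the job in at about 24 s.

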